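# Put the salt discs away under the dome

### The job

Clear the bamboo spatula off the dark steel plate and lay it in the blue tray; then put the cork pad down flat in the middle of the plate, layer every pink salt disc on it in one straight, centred stack, and finally cover the stack with the steel dome, its mouth flat on the plate and centred. The salt is brittle: hold it lightly, never with more than 70 N on a disc, both fingers together, and leave the bowls, case, jar and mill where they are.

Things in the scene. Friction and masses are not known exactly. Their poses are not given: they have to be found in the camera images.
- plate_top (a point): centre of the flat top face of the round dark steel plate (diameter 160 mm, 10 mm thick, fixed to the shelf, no rim; a bright 62 mm circle marks its middle); z up
- rest_in (a point): centre of the inner floor, 5 mm above the shelf, of the blue open spatula tray (fixed; outside 230 x 100 x 18 mm high, walls 5 mm); its x axis runs along the tray's length, z up
- salt1: pink salt disc, brittle, diameter 60 mm, 14 mm thick, about 85 g, lying flat; three to five of them are present (the reading of an absent one is None from the start). Origin: centre of the underside; z up through the disc. Chips if the fingers press on it with more than 70 N, both fingers together (a grip of about 20 N per finger holds it well)
- salt2: pink salt disc, brittle, diameter 60 mm, 14 mm thick, about 85 g, lying flat; three to five of them are present (the reading of an absent one is None from the start). Origin: centre of the underside; z up through the disc. Chips if the fingers press on it with more than 70 N, both fingers together (a grip of about 20 N per finger holds it well)
- salt3: pink salt disc, brittle, diameter 60 mm, 14 mm thick, about 85 g, lying flat; three to five of them are present (the reading of an absent one is None from the start). Origin: centre of the underside; z up through the disc. Chips if the fingers press on it with more than 70 N, both fingers together (a grip of about 20 N per finger holds it well)
- salt4: pink salt disc, brittle, diameter 60 mm, 14 mm thick, about 85 g, lying flat; three to five of them are present (the reading of an absent one is None from the start). Origin: centre of the underside; z up through the disc. Chips if the fingers press on it with more than 70 N, both fingers together (a grip of about 20 N per finger holds it well)
- salt5: pink salt disc, brittle, diameter 60 mm, 14 mm thick, about 85 g, lying flat; three to five of them are present (the reading of an absent one is None from the start). Origin: centre of the underside; z up through the disc. Chips if the fingers press on it with more than 70 N, both fingers together (a grip of about 20 N per finger holds it well)
- cork: brown cork pad, diameter 60 mm, 10 mm thick, 20 g, lying flat. Origin: centre of the underside; z up
- dome: stainless melting dome, open below: outer diameter 128 mm at the mouth, tapering to 122 mm at 77 mm and 104 mm at 95 mm height; wall 3 mm, clear height inside 91 mm; about 280 g. On top, on its axis, a black round knob of diameter 28 mm from 104 to 138 mm above the mouth, on a 12 mm stem. Origin: centre of the mouth (underside); z up
- spatula: bamboo spatula, 200 mm long, 50 g, lying flat across the plate at the start. Origin: underside, halfway along its length (close to the centre of mass); x axis along it from handle to blade. Handle 22 mm wide and 12 mm thick from x = -100 to +25 mm; blade 56 mm wide and 6 mm thick from +25 to +100 mm
- bowl1: clear glass pinch bowl, diameter 76 mm, 35 mm high, to be left alone. Origin: centre of the underside
- bowl2: clear glass pinch bowl, diameter 76 mm, 35 mm high, to be left alone. Origin: centre of the underside
- case: orange thermometer case, 150 x 36 x 25 mm, long side along its y, to be left alone. Origin: centre of the underside
- jar: lidded jar, diameter 60 mm, 85 mm high, to be left alone. Origin: centre of the underside
- mill: dark wooden pepper mill, diameter 54 mm, 168 mm high, to be left alone. Origin: centre of the underside

How it is judged (in metres and radians):
On the way, in this order (a step that is already met when the one before it is completed fails the run):
1. the spatula lies in the tray, released (x of spatula in the frame of rest_in between -0.025 and 0.025 m and y of spatula in the frame of rest_in between -0.03 and 0.03 m and z of spatula in the frame of rest_in below 0.008 m and angle between spatula's own z axis and vertical below 0.12 rad and contact force between spatula and the fingers below 0.2 N), for 0.2 s.
2. the cork pad lies centred on the bare plate, released (horizontal distance between cork and plate_top below 0.01 m and angle between cork's own z axis and vertical below 0.09 rad and z of cork in the frame of plate_top below 0.004 m and contact force between cork and the fingers below 0.2 N), for 0.2 s.
3. all salt discs present lie stacked on the cork pad, centred, released (horizontal distance between each of cork, salt1, salt2, salt3, salt4, salt5 and plate_top below 0.01 m and angle between each of cork, salt1, salt2, salt3, salt4, salt5's own z axis and vertical below 0.09 rad and z of cork in the frame of plate_top below 0.004 m and z of salt1 in the frame of plate_top between 0.006 and 0.072 m and z of salt2 in the frame of plate_top between 0.006 and 0.072 m and z of salt3 in the frame of plate_top between 0.006 and 0.072 m and z of salt4 in the frame of plate_top between 0.006 and 0.072 m and z of salt5 in the frame of plate_top between 0.006 and 0.072 m and contact force between each of salt1, salt2, salt3, salt4, salt5 and the fingers below 0.2 N), for 0.2 s.
At the end, for the whole second after the job is handed in: spatula flat on the tray floor, its middle within 25 mm lengthwise and 30 mm sideways of the tray's; cork flat on the plate, all present salt discs flat in one stack on it, each within 10 mm of the plate's centre; dome upright, mouth on the plate (4 mm), within 12 mm of centre; all at rest (x of spatula in the frame of rest_in between -0.025 and 0.025 m and y of spatula in the frame of rest_in between -0.03 and 0.03 m and z of spatula in the frame of rest_in below 0.008 m and angle between spatula's own z axis and vertical below 0.12 rad and horizontal distance between each of cork, salt1, salt2, salt3, salt4, salt5 and plate_top below 0.01 m and angle between each of cork, salt1, salt2, salt3, salt4, salt5, dome's own z axis and vertical below 0.09 rad and z of each of cork, dome in the frame of plate_top below 0.004 m and z of salt1 in the frame of plate_top between 0.006 and 0.072 m and z of salt2 in the frame of plate_top between 0.006 and 0.072 m and z of salt3 in the frame of plate_top between 0.006 and 0.072 m and z of salt4 in the frame of plate_top between 0.006 and 0.072 m and z of salt5 in the frame of plate_top between 0.006 and 0.072 m and horizontal distance between dome and plate_top below 0.012 m and linear speed of each of salt1, salt2, salt3, salt4, salt5, cork, dome, spatula below 0.02 m/s); the robot touches nothing.
It fails at once if a salt disc is pressed by the fingers with more than 70 N (contact force between any of salt1, salt2, salt3, salt4, salt5 and the fingers above 70 N).
It fails at once if a bystander (bowl, case, jar, mill) is moved more than 30 mm (distance of any of bowl1, bowl2, case, jar, mill from where it was at the start of the episode above 0.03 m).
Of salt1, salt2, salt3, salt4, salt5 only 3 to 5 are there at a start; the rules pass over those that are not, and their reading is None.
At some moment in a run one of salt1, salt2, salt3, salt4, salt5, dome may be knocked a few centimetres aside while the robot is not near it.
Once in a run the grip may slacken for a moment while it holds something.
It also fails if it takes over 210 s, if anything falls off the work surface, if the arm or the gripper's body presses on something with over 40 N, if the wrist force passes 120 N, or if a joint passes its speed limit or range.

### The arm

A 6-joint arm with a two-finger parallel gripper is mounted at the origin on the work surface. World frame = base frame: x ahead of the robot, y to its left, z up, the work surface at z = 0. Lengths are in mm, angles in rad, forces in N, time in s.
With the tool pointing down it reaches from about 350 to 725 mm from the base axis. Payload 6 kg.
Tool frame: the origin (TCP) lies on the centre line of the jaws, within the pads' length; the fingertips stand 25 mm ahead of it and the grasp point (between the pads) lies 6 mm ahead of it (bot.tip_extent is the distance from the TCP to the fingertips, in mm); y points along the fingers, z is the direction in which the jaws open and shut, and the axes are right-handed (so a half turn about y gives the same grasp; the last joint's range is limited). The gripper opens to 85 mm and grips with 20 to 120 N. Pads are 22 mm wide; open, the fingers measure 114 mm over their backs; the gripper's body (76 mm by 85 mm) begins 54 mm behind the grasp point. The pads swing forward as they close: fully open they stand 13 mm farther back than shut.
Start: joints at [-0.77, 0.04, 0.085, 0, -1.615, -0.334], TCP at [270.025, -535.783, 256.261] pointing down, gripper open.
Joint ranges: [-2.56, 2.56], [-1.29, 2.01], [-1.08, 1.49], [-3.29, 1.98], [-2.81, -0.18], [-2.99, 2.99]. Speed limits (rad/s): [2.57, 2.57, 3.01, 3.14, 3.14, 3.14].

### API

Orientations are given as a unit quaternion [w, x, y, z].
In Python, from station import bot gives the robot as it stands.
- The arm moves only by the shell command python3 -m inch 'ROWS'. ROWS is text: rows parted by semicolons, each of 5 numbers parted by spaces: the shift along the world's x, y, z in m, then the turn about the world's z in rad, then the finger opening in m, from 0 to 0.0854. A call has 1 to 8 rows; each row shifts and turns the commanded pose from where the row before left it; what a row does not reach is not made up. A row lasts 1/12 s, in which the tool goes at most 41.7 mm and 7.16 degrees, less where a joint would pass 70% of its speed; a pose out of reach is approached as far as the arm can. A call with a gripper value outside its range is refused whole. The fingers move at their own pace and stop on an object; the grip force is fixed at half the most. Time passes only in rows, so rows that do not move let the fingers close. It gives the time, the measured TCP pose, the force and the opening at its end, in the units of the state.
- bot.read_state(): the state, without advancing time (a new reading comes with each control period).
- bot.camera(name): name is "scene" or "top" or "wrist"; returns (picture, depth): 480x640x3 uint8, red, green, blue; 480x640 float32, mm along the optical axis (not along the pixel's ray), 0 where there is no reading.
- bot.camera_model(name): a dict with "fx", "fy", "cx", "cy" (pixels), "rvec" (rotation vector, rad) and "tvec" (3), from world to camera coordinates, as OpenCV has them; the wrist camera has in their place "hand_eye" (4x4, takes a point from camera to tool coordinates, whose origin is the TCP and whose axes are the tool frame's). Camera axes: x right, y down, z forward; pixel columns grow to the right and rows downward; lengths in mm; the calibration is good to about 2 mm. A picture is of the moment at which its call begins: read the wrist's pose just before it. camera_model takes no time and is no camera call.
- bot.finish_job(): hands the job in, once; it reports no verdict.
The state is a dict: "clock": time; "qpos": joint angles; "qd": joint speeds; "joint_torque": joint torques, N m; "tcp_pos": TCP position; "tool_rot": TCP orientation; "wrist_force": force on the tool from outside, world axes, zero at the start; "torque": the same for the moment, N m; "gripper_width": finger opening in mm.
Only numpy, scipy, OpenCV 4.12 (cv2) and the standard library are available. Lean on these libraries where they do the work, as an engineer would, in place of code of your own. Each camera call takes 0.05 s, during which the arm holds its last target. There are 200 camera calls.

## Working session

There is one attempt and no reset: what is moved stays moved. The work goes in short steps, Python scripts to look and compute and a shell command to move; the robot and the scene stay as the last step left them, time stands still between calls to the robot, and variables do not carry over. Pictures are saved under pics/ and viewed, about 12 in all and at most 16, crops included, and the job is handed in when it is done.

```bash
ls; mkdir -p pics
cat > h.py <<'E'
import numpy as np, cv2
from scipy.spatial.transform import Rotation as R
from station import bot
def cam(n):
    s=bot.read_state(); p,d=bot.camera(n); m=bot.camera_model(n)
    if 'hand_eye' in m:
        T=np.eye(4); q=s['tool_rot']; T[:3,:3]=R.from_quat([q[1],q[2],q[3],q[0]]).as_matrix(); T[:3,3]=s['tcp_pos']
        W=T@np.array(m['hand_eye'])
    else:
        C=np.eye(4); C[:3,:3]=cv2.Rodrigues(np.array(m['rvec'],float))[0]; C[:3,3]=np.ravel(m['tvec']); W=np.linalg.inv(C)
    return p,d,m,W
def ray(m,W,u,v,z):
    d=W[:3,:3]@np.array([(u-m['cx'])/m['fx'],(v-m['cy'])/m['fy'],1.]); o=W[:3,3]
    return o+d*(z-o[2])/d[2]
def cloud(d,m,W):
    v,u=np.mgrid[:480,:640]; P=np.stack([(u-m['cx'])/m['fx']*d,(v-m['cy'])/m['fy']*d,d],-1)
    X=P@W[:3,:3].T+W[:3,3]; X[d==0]=np.nan; return X
def save(n,p): cv2.imwrite('pics/'+n+'.png',cv2.cvtColor(p,cv2.COLOR_RGB2BGR))
E
python3 - <<'E'
from h import *
for n in ('top','scene'):
    p,d,m,W=cam(n); save(n+'0',p); np.savez(n+'0',p=p,d=d,W=W,m=[m['fx'],m['fy'],m['cx'],m['cy']]); print(n,W.round(1).tolist(),m['fx'])
s=bot.read_state(); print(s['tcp_pos'],s['tool_rot'],s['wrist_force'],s['gripper_width'],bot.tip_extent)
E
```

```text
pics
top [[0.0, -1.0, 0.1, 447.3], [-1.0, -0.0, -0.0, 56.9], [0.0, -0.1, -1.0, 1115.7], [0.0, 0.0, 0.0, 1.0]] 439.055835495022
scene [[0.9, 0.4, -0.3, 1108.3], [0.5, -0.7, 0.5, -853.2], [-0.0, -0.6, -0.8, 1323.0], [0.0, 0.0, 0.0, 1.0]] 608.2954348670443
[ 269.99413366 -535.54333225  255.37122356] [ 0.68847308 -0.68739049 -0.16338568  0.16372005] [-0.44359939  0.09882235  0.13668287] 85.38784825489493 25.0
```

View pics/top0.png

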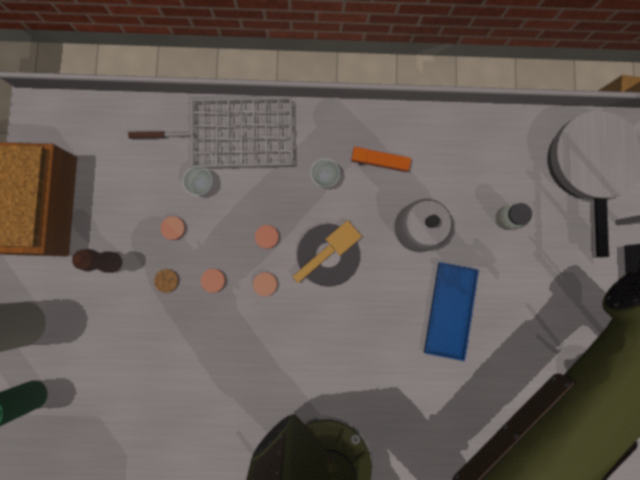

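View pics/scene0.png

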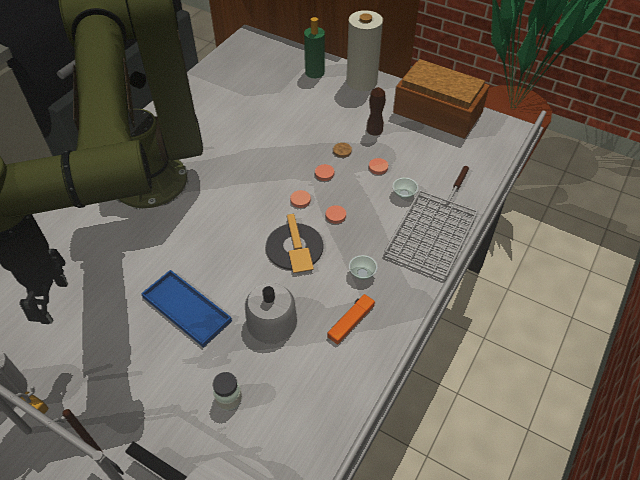

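The top view shows four salt discs at (173,228), (267,237), (265,284) and (213,280). The cork is at (166,280), the plate at (329,254) and the tray at (451,311). The spatula runs from (297,279) to its blade at (347,236), and the dome knob is at (432,221). The scene view agrees. Next I'll measure them.

```bash
cat >> h.py <<'E'
def blobs(mask,amin=60):
    n,l,st,c=cv2.connectedComponentsWithStats(mask.astype(np.uint8)*255)
    return [(l==i) for i in range(1,n) if st[i,4]>=amin]
def hsv(p): return cv2.cvtColor(p,cv2.COLOR_RGB2HSV).astype(int)
def masks(p):
    h=hsv(p); H,S,V=h[...,0],h[...,1],h[...,2]
    return dict(pink=((H<9)|(H>174))&(S>70)&(V>120), brown=(H>=8)&(H<19)&(S>70)&(V>60)&(V<190), yel=(H>=15)&(H<26)&(S>100)&(V>120), blue=(H>100)&(H<120)&(S>120), orange=(H>4)&(H<14)&(S>200))
E
python3 - <<'E'
from h import *
for n in ('top','scene'):
    p,d,m,W=cam(n); X=cloud(d,m,W); M=masks(p)
    print(n)
    for k,z in (('pink',14),('brown',10),('yel',18),('blue',10),('orange',25)):
        for b in blobs(M[k]):
            v,u=np.nonzero(b); (cx,cy),wh,a=cv2.minAreaRect(np.c_[u,v].astype(np.float32))
            q=ray(m,W,u.mean(),v.mean(),z); zz=np.nanmedian(X[b][:,2])
            if q[0]>800 or q[0]<0: continue
            bp=cv2.boxPoints(((cx,cy),wh,a)); B=[ray(m,W,*c,z)[:2].round(0).tolist() for c in bp]
            print(k,len(u),(round(u.mean()),round(v.mean())),q.round(1),'z',zz.round(1),B if k in('yel','blue','orange') else '')
    # dark plate
    h=hsv(p); 
    Z=X[...,2]
    for name,lo,hi,xr,yr in (('plate',6,14,(300,700),(-150,200)),('knob',125,145,(300,700),(-400,0)),('any',30,200,(250,800),(-450,500))):
        b=(Z>lo)&(Z<hi)&(X[...,0]>xr[0])&(X[...,0]<xr[1])&(X[...,1]>yr[0])&(X[...,1]<yr[1])
        for c in blobs(b,30): print(name,c.sum(),X[c].mean(0).round(1),X[c].min(0).round(0),X[c].max(0).round(0))
E
```

```text
top
pink 171 (168, 231) [561.3 413.2  14. ] z 14.2 
pink 438 (266, 236) [556.  165.7  14. ] z 13.3 
pink 378 (213, 280) [442.6 293.9  14. ] z 13.3 
brown 5262 (24, 196) [640.4 784.3  10. ] z 129.5 
brown 925 (381, 159) [ 766.3 -121.8   10. ] z 23.0 
brown 432 (172, 227) [572.  403.4  10. ] z 14.1 
brown 1209 (331, 248) [531.4   1.   10. ] z 16.4 
brown 309 (266, 237) [554.7 166.9  10. ] z 13.5 
brown 459 (166, 280) [438.3 411.9  10. ] z 9.6 
brown 420 (212, 280) [441.8 295.8  10. ] z 13.3 
brown 454 (265, 284) [437.  164.9  10. ] z 13.2 
yel 2671 (17, 194) [645.6 796.3  18. ] z 130.4 [[515.0, 826.0], [767.0, 851.0], [770.0, 752.0], [517.0, 729.0]]
yel 1037 (332, 247) [ 5.323e+02 -3.000e-01  1.800e+01] z 17.1 [[473.0, 109.0], [604.0, -39.0], [563.0, -75.0], [433.0, 73.0]]
blue 3626 (451, 311) [ 381.6 -302.7   10. ] z 4.0 [[278.0, -235.0], [502.0, -273.0], [488.0, -374.0], [265.0, -334.0]]
orange 621 (381, 159) [ 762.2 -119.4   25. ] z 23.5 [[760.0, -48.0], [789.0, -53.0], [765.0, -194.0], [735.0, -188.0]]
plate 262 [556.2 162.7  11.9] [529. 135.   6.] [585. 193.  14.]
plate 886 [544.7
[... 1873 characters left out ...]
903 (186, 308) [ 388.1 -311.2   10. ] z 3.3 [[261.0, -341.0], [253.0, -229.0], [507.0, -277.0], [505.0, -380.0]]
orange 664 (351, 317) [ 764.4 -129.5   25. ] z 21.4 [[736.0, -198.0], [761.0, -48.0], [794.0, -59.0], [768.0, -207.0]]
plate 205 [434.8 158.1  10.2] [404. 128.   6.] [465. 188.  14.]
plate 225 [554.4 158.5  10.1] [526. 128.   6.] [585. 193.  14.]
plate 1219 [519.9  -6.6   9.3] [435. -79.   6.] [602.  81.  14.]
knob 112 [ 592.  -229.7  134.2] [ 577. -242.  125.] [ 604. -213.  142.]
any 32 [722.7  46.6  33.1] [700.  36.  30.] [747.  55.  38.]
any 2204 [ 603.5 -243.6   84.1] [ 532. -293.   30.] [ 654. -169.  142.]
any 246 [ 627.  -440.    75.3] [ 594. -450.   30.] [ 651. -426.   90.]
```

Calibration of the two views differs by about 5 mm in y, so I'll refine with the wrist camera. First I move over the plate and turn the jaws across the spatula, whose axis lies at about -48°.

```bash
R='python3 -m inch'
$R '0.013 0.033 0 -0.082 0.0854;0.013 0.033 0 -0.082 0.0854;0.013 0.033 0 -0.082 0.0854;0.013 0.033 0 -0.082 0.0854;0.013 0.033 0 -0.082 0.0854;0.013 0.033 0 -0.082 0.0854;0.013 0.033 0 -0.082 0.0854;0.013 0.033 0 -0.082 0.0854'
$R '0.013 0.033 0 -0.082 0.0854;0.013 0.033 0 -0.082 0.0854;0.013 0.033 0 -0.082 0.0854;0.013 0.033 0 -0.082 0.0854;0.013 0.033 0 -0.082 0.0854;0.013 0.033 0 -0.082 0.0854;0.013 0.033 0 -0.082 0.0854;0 0 0 0 0.0854'
cat >> h.py <<'E'
def jaw(): 
    q=bot.read_state()['tool_rot']; M=R.from_quat([q[1],q[2],q[3],q[0]]).as_matrix(); return np.degrees(np.arctan2(M[1,2],M[0,2])), M
E
python3 - <<'E'
from h import *
print(jaw(), bot.read_state()['qpos'])
p,d,m,W=cam('wrist'); save('w1',p); print(W.round(2), np.array(m['hand_eye']).round(3), m['fx'],m['cx'],m['cy']); print(bot.read_state())
E
```

```text
clock: 0.87
tcp_pos: [374.2, -270.2, 256.2]
tool_rot: [0.704, -0.704, 0.068, -0.068]
wrist_force: [1.2, -0.6, -0.2]
gripper_width: 85.5
clock: 1.53
tcp_pos: [466.1, -36.4, 255.2]
tool_rot: [0.656, -0.656, 0.264, -0.263]
wrist_force: [-0.3, -0.1, -0.5]
gripper_width: 85.7
(np.float64(46.25014004602861), array([[ 7.22364632e-01, -1.21742945e-03,  6.91511285e-01],
       [-6.91510588e-01,  9.89377910e-04,  7.22365646e-01],
       [-1.56359520e-03, -9.99998769e-01, -1.27173743e-04]])) [ 3.54779771e-01 -3.18097588e-01 -2.39088319e-01 -1.35499099e-03
 -1.65060344e+00 -2.68926278e+00]
[[ 6.9000e-01  6.9000e-01  2.0000e-01  4.1570e+02]
 [ 7.2000e-01 -6.7000e-01 -1.9000e-01  1.2270e+01]
 [-0.0000e+00  2.7000e-01 -9.6000e-01  3.7249e+02]
 [ 0.0000e+00  0.0000e+00  0.0000e+00  1.0000e+00]] [[   0.       0.961    0.275  -70.24 ]
 [   0.      -0.275    0.961 -117.191]
 [   1.      -0.      -0.       0.346]
 [   0.       0.       0.       1.   ]] 331.7559972335742 316.0653002794401 238.1080054582505
{'clock': 1.5833, 'qpos': array([ 3.51634626e-01, -3.19290773e-01, -2.39694174e-01, -6.59455256e-04,
       -1.65165504e+00, -2.68222240e+00]), 'qd': array([-0.05553714, -0.02214044, -0.00843425,  0.01241716, -0.01228666,
        0.07928686]), 'joint_torque': array([  1.28187988, -18.25001478,  34.96181846,   6.78674072,
         0.16567407,  -0.87852683]), 'tcp_pos': array([465.41283285, -38.33035779, 255.50275338]), 'tool_rot': array([-0.65657403,  0.65682431, -0.26268179,  0.26170718]), 'wrist_force': array([-0.12582579, -0.42360114,  0.0285064 ]), 'torque': array([-0.10918341,  0.02869696,  0.0224996 ]), 'gripper_width': 85.55460164176041}
```

View pics/w1.png

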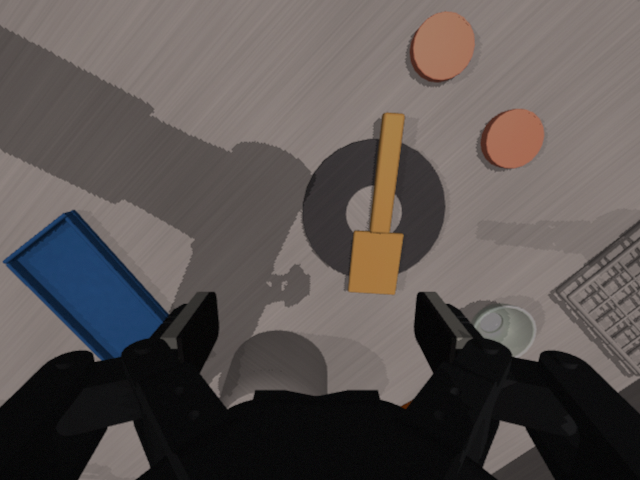

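The wrist view shows the spatula from (394,113) to (376,293), the plate centred near (373,205), discs at (443,46) and (513,138), and the tray at lower left. I'll measure precisely from this view.

```bash
cat >> h.py <<'E'
def fit(m,W,b,z):
    "min-area rect of a blob cast on plane z: centre, size, long-axis angle deg"
    c=max(cv2.findContours(b.astype(np.uint8),0,1)[0],key=len).reshape(-1,2)
    P=np.array([ray(m,W,u,v,z)[:2] for u,v in c],np.float32); (cx,cy),(w,h),a=cv2.minAreaRect(P)
    if h>w: w,h,a=h,w,a+90
    return np.round([cx,cy,w,h,(a+90)%180-90],1)
def circ(m,W,b,z):
    c=max(cv2.findContours(b.astype(np.uint8),0,1)[0],key=len).reshape(-1,2)
    P=np.array([ray(m,W,u,v,z)[:2] for u,v in c]); A=np.c_[2*P,np.ones(len(P))]
    x=np.linalg.lstsq(A,(P**2).sum(1),rcond=None)[0]; return np.round([x[0],x[1],2*np.sqrt(x[2]+x[0]**2+x[1]**2)],1)
E
python3 - <<'E'
from h import *
p,d,m,W=cam('wrist'); X=cloud(d,m,W); h=hsv(p); H,S,V=h[...,0],h[...,1],h[...,2]
print('bamboo/pink hsv',h[170,389],h[260,375],h[46,443],h[138,513],h[290,100])
for b in blobs((H>=12)&(H<26)&(S>120)&(V>60),200):
    print('bamboo',fit(m,W,b,19),b.sum())
    v,u=np.nonzero(b); 
    hd=b&(np.mgrid[:480,:640][0]<225); bl=b&(np.mgrid[:480,:640][0]>240); print('handle',fit(m,W,hd,22),np.nanmedian(X[hd][:,2]),'blade',fit(m,W,bl,16),np.nanmedian(X[bl][:,2]))
for b in blobs((H<12)&(S>90)&(V>60),200): 
    v,u=np.nonzero(b); print('salt?',u.mean(),v.mean(),circ(m,W,b,14),circ(m,W,b,7),np.nanmedian(X[b][:,2]))
for b in blobs((V<80)&(S<60)&(X[...,2]<14)&(X[...,2]>6),200): v,u=np.nonzero(b); print('plate',u.mean(),v.mean(),circ(m,W,b,10),b.sum())
g=np.zeros((480,640),bool); g[170:240,340:410]=1
for b in blobs((V>85)&(S<60)&g,100): v,u=np.nonzero(b); print('ring',u.mean(),v.mean(),circ(m,W,b,10),b.sum())
g=np.zeros((480,640),bool); g[300:,:450]=1
for b in blobs(np.abs(X[...,2]-134)<7,100): print('knob?',X[b].mean(0))
for b in blobs((H>100)&(H<120)&(S>120),500): print('tray',fit(m,W,b,14))
E
```

```text
bamboo/pink hsv [ 17 149 166] [ 16 159 164] [ 10 106 164] [  8 124 165] [107 178 110]
bamboo [513.7  15.7 196.5  55.7 -47.6] 5521
handle [486.5  45.7 115.   22.6 -47.5] 21.524545169940495 blade [559.7 -33.7  64.1  56.2 -47.5] 15.704023365815459
salt? 444.51784184984297 46.05737938909506 [435.1 161.6  60.1] [435.5 164.5  61.3] 13.574244445375143
salt? 514.2428668478261 138.0288722826087 [552.6 161.9  61.1] [555.2 164.8  62.3] 13.591292202409647
plate 338.7988475641697 199.8807403527152 [490.5  -8.5 110.7] 5727
plate 419.70465337132003 205.3048433048433 [537.4  36.4  96.5] 4212
plate 284.2951807228916 341.2198795180723 [ 591.  -223.1  124.7] 332
plate 518.5585284280936 466.17725752508363 [924.1 -85.5  45.3] 299
ring 361.40063424947147 208.4090909090909 [ 5.005e+02 -1.000e-01  4.030e+01] 946
ring 397.7765151515151 213.40151515151516 [527.4  20.6  28. ] 264
tray [ 353.4 -296.1  171.1  111.2   -9.4]
```

```bash
R='python3 -m inch'
$R '0.016 0.018 -0.02 -0.032 0.05;0.016 0.019 -0.025 -0.033 0.05;0.015 0.018 -0.035 0 0.05;0 0 -0.035 0 0.05;0 0 -0.035 0 0.05;0 0 -0.025 0 0.05;0 0 0 0 0.05;0 0 0 0 0.05'
python3 - <<'E'
from h import *
print(jaw()[0], bot.read_state()['qpos'],bot.read_state()['tcp_pos'])
E
```

```text
clock: 2.3
tcp_pos: [511.3, 12.6, 81.4]
tool_rot: [-0.647, 0.648, -0.285, 0.284]
wrist_force: [0.1, -0.2, 1.5]
gripper_width: 49.9
42.50729727809883 [ 4.19427297e-01 -1.47561655e-01 -4.16212712e-01  6.23667644e-04
 -1.30431180e+00 -2.81929268e+00] [511.3357626   12.63683351  81.41434203]
```

```bash
R='python3 -m inch'
$R '0 0.004 -0.023 0 0.05;0 0 -0.02 0 0.05;0 0 0 0 0.04;0 0 0 0 0.03'
for i in 1; do $R '0 0 0 0 0.022;0 0 0 0 0.022;0 0 0 0 0.022;0 0 0 0 0.022'; $R '0 0 0 0 0.020;0 0 0 0 0.020;0 0 0 0 0.020'; $R '0 0 0 0 0.018;0 0 0 0 0.018'; $R '0 0 0 0 0.015;0 0 0 0 0.015';  $R '0 0 0 0 0.010;0 0 0 0 0.010'; $R '0 0 0 0 0;0 0 0 0 0'; done | grep -v rot
```

```text
clock: 2.63
tcp_pos: [512.6, 17.6, 40.6]
tool_rot: [0.648, -0.647, 0.284, -0.285]
wrist_force: [0.1, -0.2, 0.8]
gripper_width: 30.4
clock: 2.97
tcp_pos: [512.7, 18.3, 40.1]
wrist_force: [0.2, 0.4, -0.4]
gripper_width: 22.6
clock: 3.22
tcp_pos: [512.8, 18.3, 40.2]
wrist_force: [-0.5, 1.4, 5.9]
gripper_width: 20.6
clock: 3.38
tcp_pos: [512.8, 18.3, 40.3]
wrist_force: [-1.3, 0.7, 6.7]
gripper_width: 19.6
clock: 3.55
tcp_pos: [512.8, 18.3, 40.3]
wrist_force: [-1.0, 0.5, 7.1]
gripper_width: 20.0
clock: 3.72
tcp_pos: [512.8, 18.3, 40.3]
wrist_force: [-1.4, 0.9, 7.0]
gripper_width: 20.0
clock: 3.88
tcp_pos: [512.8, 18.3, 40.3]
wrist_force: [-0.8, -0.1, 7.0]
gripper_width: 19.9
```

Width versus command shows compliant pads: grip force builds over about 2 mm of overclosing and then saturates. Next I carry the spatula to the tray.

```bash
R='python3 -m inch'
( $R '0 0 0.03 0 0;0 0 0.03 0 0;-0.026 -0.01 0 0.055 0;-0.026 -0.01 0 0.055 0;-0.026 -0.01 0 0.055 0;-0.026 -0.02 0 0.055 0;-0.026 -0.03 0 0.055 0;0 -0.04 0 0.055 0'
$R '0 -0.04 0 0.055 0;0 -0.04 0 0.055 0;0 -0.04 0 0.055 0;0 -0.04 0 0.055 0;0 -0.035 0 0.055 0;0 0 0 0.055 0;0 0 0 0 0;0 0 0 0 0' ) | grep -v rot
python3 - <<'E'
from h import *
print(jaw()[0], bot.read_state()['tcp_pos'])
p,d,m,W=cam('wrist'); save('w2',p)
X=cloud(d,m,W); h=hsv(p); H,S,V=h[...,0],h[...,1],h[...,2]
for b in blobs((H>=12)&(H<26)&(S>120)&(V>60),200): print('bamboo',fit(m,W,b,70),np.nanmedian(X[b][:,2]),b.sum())
for b in blobs((H>100)&(H<120)&(S>120),500): print('tray',fit(m,W,b,16))
E
```

```text
clock: 4.55
tcp_pos: [379.4, -101.4, 100.1]
wrist_force: [2.1, 0.7, 1.0]
gripper_width: 19.8
clock: 5.22
tcp_pos: [381.4, -296.9, 98.1]
wrist_force: [0.2, 0.2, 0.5]
gripper_width: 19.7
80.21412820939987 [ 381.40645601 -296.9259139    98.11928632]
bamboo [ 361.9 -293.1  154.8   35.6   -9.8] 79.21940330986817 16515
tray [ 351.1 -299.3  166.4   99.3   -9.3]
```

View pics/w2.png

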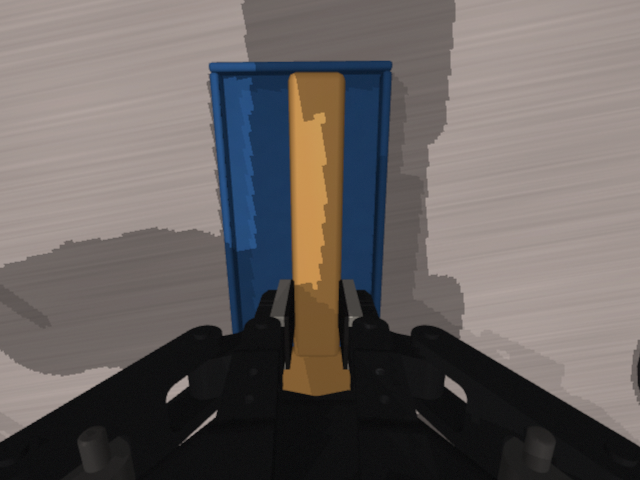

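The spatula is held square over the tray with its centre about 7 mm off in y. I correct that, lower and release.

```bash
R='python3 -m inch'
( $R '-0.001 -0.004 -0.015 0 0;0 -0.0035 -0.02 0 0;0 0 -0.015 0 0;0 0 -0.008 0 0;0 0 -0.002 0 0;0 0 0 0 0;0 0 0 0 0.022;0 0 0 0 0.03'
$R '0 0 0 0 0.04;0 0 0 0 0.04;0 0 0.04 0 0.05;0 0 0.04 0 0.0854;0 0 0.04 0 0.0854;0 0 0.04 0 0.0854;0 0 0 0 0.0854;0 0 0 0 0.0854' ) | grep -v rot
python3 - <<'E'
from h import *
print(jaw()[0], bot.read_state()['qpos'])
p,d,m,W=cam('wrist'); save('w3',p)
X=cloud(d,m,W); h=hsv(p); H,S,V=h[...,0],h[...,1],h[...,2]
for b in blobs((H>=12)&(H<26)&(S>120)&(V>60),200): print('bamboo',fit(m,W,b,13),np.nanmedian(X[b][:,2]),b.sum())
for b in blobs((H>100)&(H<120)&(S>120),500): print('tray',fit(m,W,b,16))
p,d,m,W=cam('top'); h=hsv(p); H,S,V=h[...,0],h[...,1],h[...,2]; save('t3',p)
for b in blobs((H>=12)&(H<26)&(S>100)&(V>60),200): print('bamboo',fit(m,W,b,13))
for b in blobs((H>100)&(H<120)&(S>120),500): print('tray',fit(m,W,b,12))
E
```

```text
clock: 5.93
tcp_pos: [381.7, -304.6, 40.0]
wrist_force: [-1.0, 1.4, 0.1]
gripper_width: 29.8
clock: 6.6
tcp_pos: [382.0, -305.0, 202.1]
wrist_force: [0.3, 0.7, -0.3]
gripper_width: 85.0
80.35048215998073 [-2.59849792e-01 -2.67385430e-01 -2.96092824e-01  4.61876846e-04
 -1.53579054e+00 -1.47937388e+00]
bamboo [ 384.6 -304.3  195.8   54.2   -9.6] 11.770605943514454 6823
bamboo [ 739.7 -111.9   60.2    9.6   80.4] 7.586006128474622 250
tray [ 381.9 -304.4  228.4   98.9   -9.3]
bamboo [ 990.9 -752.6  100.9   41.3  -88.1]
bamboo [637.4 779.3 290.4 138.3   2.9]
bamboo [ 766.2 -122.1  146.4   32.2   80.2]
bamboo [439.4 410.1  54.8  54.6   3.4]
```

The spatula lies centred in the tray: (384.6,-304.3) against the tray's (381.9,-304.4), with the right height. On the way to the cork I stop over the plate to measure its centre.

```bash
R='python3 -m inch'
( $R '0.01 0.035 0 0.087 0.0854;0.01 0.035 0 0.087 0.0854;0.01 0.035 0 0.087 0.0854;0.01 0.035 0 0.087 0.0854;0.01 0.035 0 0.087 0.0854;0.01 0.035 0 0.087 0.0854;0.01 0.035 0 0.087 0.0854;0.01 0.035 0 0.087 0.0854'
$R '0 0 0 0 0.0854;0 0 0 0 0.0854' ) | grep -v rot
cat >> h.py <<'E'
def plate(p,d,m,W):
    h=hsv(p); X=cloud(d,m,W); b=(h[...,2]<80)&(X[...,2]>4)&(X[...,2]<15)&(np.hypot(X[...,0]-515,X[...,1]-5)<110)
    b=max(blobs(b,300),key=np.sum); c=max(cv2.findContours(b.astype(np.uint8),0,1)[0],key=len)
    return circ(m,W,b,10), b
E
python3 - <<'E'
from h import *
print(jaw()[0], bot.read_state()['qpos'],bot.read_state()['tcp_pos'])
p,d,m,W=cam('wrist'); save('w4',p)
c,b=plate(p,d,m,W); print('plate outer',c,b.sum())
hull=cv2.convexHull(max(cv2.findContours(b.astype(np.uint8),0,1)[0],key=len)); f=np.zeros((480,640),np.uint8); cv2.fillPoly(f,[hull],1)
ins=(f>0)&~b
for r in blobs(ins,200): print('inner',circ(m,W,r,10),r.sum())
p,d,m,W=cam('top'); c,b=plate(p,d,m,W); print('top plate',c)
p,d,m,W=cam('scene'); c,b=plate(p,d,m,W); print('scene plate',c)
E
```

```text
clock: 7.37
tcp_pos: [460.4, -22.8, 197.3]
wrist_force: [1.2, -0.1, 0.3]
gripper_width: 85.6
clock: 7.53
tcp_pos: [460.5, -23.1, 196.9]
wrist_force: [-0.2, 0.2, 0.2]
gripper_width: 85.5
120.4157759141532 [ 3.89835585e-01 -3.39173618e-01 -3.61334764e-01 -4.38644853e-04
 -1.55185053e+00 -1.42976608e+00] [460.50138098 -23.08351036 196.91453564]
plate outer [512.5   6.4 156.8] 15685
inner [513.4   6.8  61.9] 2939
top plate [536.8  19.6 107.8]
scene plate [515.3  -0.7 153.8]
```

View pics/w4.png

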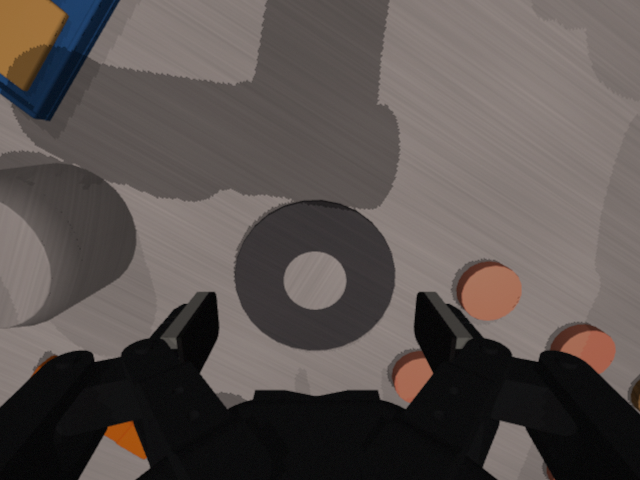

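The plate is clear, with its centre at pixel (315,281), i.e. (513.4, 6.8). Now on to the cork.

```bash
R='python3 -m inch'
( $R '-0.002 0.035 0 0.083 0.0854;-0.002 0.035 0 0.083 0.0854;-0.002 0.035 0 0.083 0.0854;-0.002 0.035 0 0.083 0.0854;-0.002 0.035 0 0.083 0.0854;-0.002 0.035 0 0.083 0.0854;-0.002 0.035 0 0.083 0.0854;-0.002 0.035 0 0.083 0.0854'
$R '-0.002 0.035 0 0.083 0.0854;-0.002 0.035 0 0.083 0.0854;0 0.02 0 0.04 0.0854;0 0 0 0 0.0854;0 0 0 0 0.0854' ) | grep -v rot
cat >> h.py <<'E'
def discs(p,d,m,W,zt=None):
    h=hsv(p); H,S,V=h[...,0],h[...,1],h[...,2]; X=cloud(d,m,W)
    for b in blobs(((H<26)|(H>174))&(S>70)&(V>50),250):
        z=np.nanmedian(X[b][:,2])
        if z>200: continue
        top=b&(np.abs(X[...,2]-z)<2.5)
        v,u=np.nonzero(top)
        if len(u)<200: continue
        print('disc px',u.mean().round(),v.mean().round(),'hue',np.median(H[b]),'S',np.median(S[b]),circ(m,W,max(blobs(top,50),key=np.sum),z),'z',z.round(1))
E
python3 - <<'E'
from h import *
print(jaw()[0], bot.read_state()['qpos'],bot.read_state()['tcp_pos'])
p,d,m,W=cam('wrist'); save('w5',p); discs(p,d,m,W)
E
```

```text
clock: 8.35
tcp_pos: [445.0, 255.9, 198.6]
wrist_force: [1.5, 0.1, 0.5]
gripper_width: 85.6
clock: 8.77
tcp_pos: [441.2, 345.0, 197.8]
wrist_force: [-1.2, -1.0, 0.5]
gripper_width: 85.2
170.00830167236873 [ 1.02202946e+00 -6.32588795e-02 -1.23872406e-01 -8.08088385e-05
 -1.51204204e+00 -1.19641203e+00] [441.22734617 345.00561677 197.78300056]
disc px 139.0 32.0 hue 8.0 S 127.0 [554.1 167.6  56.4] z 13.6
disc px 284.0 17.0 hue 6.0 S 138.0 [436.7 174.4  44.9] z 13.5
disc px 307.0 166.0 hue 8.0 S 130.0 [440.3 294.7  58.2] z 13.6
disc px 332.0 283.0 hue 15.0 S 153.0 [436.7 411.5  58.3] z 9.6
disc px 199.0 289.0 hue 8.0 S 127.0 [568.  399.5  50. ] z 13.5
```

View pics/w5.png

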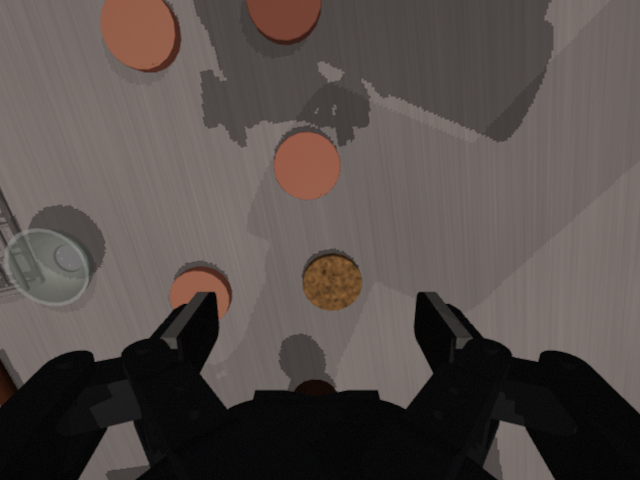

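Cork at (332,283) measures (436.7, 411.5) with its top at z 9.6, as expected. I descend with the jaws at 66 mm and feel for the table in small steps.

```bash
R='python3 -m inch'
( $R '-0.002 0.033 0 0 0.07;-0.002 0.033 0 0 0.07;0 0 -0.035 0 0.07;0 0 -0.035 0 0.07;0 0 -0.035 0 0.07;0 0 -0.035 0 0.07;0 0 0 0 0.07;0 0 0 0 0.068' 
$R '0 0 -0.02 0 0.068;0 0 -0.007 0 0.068;0 0 0 0 0.068') | grep -v rot
python3 - <<'E'
from h import *
p,d,m,W=cam('wrist'); save('w6',p[200:]); s=bot.read_state(); print(s['tcp_pos'],s['wrist_force'])
E
```

```text
clock: 9.48
tcp_pos: [437.2, 409.3, 57.9]
wrist_force: [-0.1, 0.5, 1.7]
gripper_width: 68.2
clock: 9.73
tcp_pos: [437.2, 411.1, 32.4]
wrist_force: [0.5, -0.2, -0.6]
gripper_width: 68.0
[437.48736464 411.52746884  33.26115019] [-0.02461978 -0.47091843 -0.35262809]
```

View pics/w6.png

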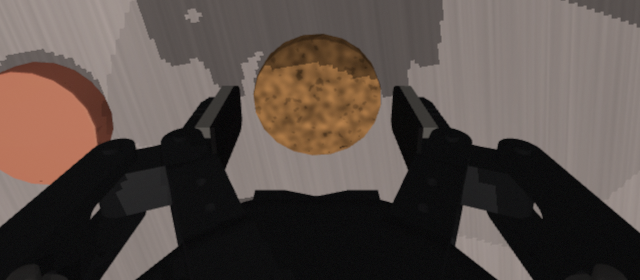

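```bash
R='python3 -m inch'
( $R '0 -0.001 -0.003 0 0.066;0 0 0 0 0.066;0 0 0 0 0.066'; $R '0 0 -0.002 0 0.066;0 0 0 0 0.066';$R '0 0 -0.002 0 0.066;0 0 0 0 0.066' ) | grep -v rot
```

```text
clock: 10.03
tcp_pos: [437.1, 410.8, 29.7]
wrist_force: [-0.0, 0.7, -0.8]
gripper_width: 65.8
clock: 10.2
tcp_pos: [436.8, 410.6, 26.7]
wrist_force: [0.4, -0.3, 0.1]
gripper_width: 66.2
clock: 10.37
tcp_pos: [436.7, 410.4, 24.2]
wrist_force: [0.4, -0.2, -0.9]
gripper_width: 66.4
```

```bash
R='python3 -m inch'
( $R '0 0 0 0 0.064;0 0 0 0 0.062;0 0 0 0 0.061;0 0 0 0 0.061';  $R '0 0 0 0 0.060;0 0 0 0 0.060;0 0 0 0 0.060'; $R '0 0 0 0 0.059;0 0 0 0 0.059;0 0 0 0 0.059'; $R '0 0 0 0 0.058;0 0 0 0 0.058;0 0 0 0 0.058'; $R '0 0 0 0 0.057;0 0 0 0 0.057;0 0 0 0 0.057'; $R '0 0 0 0 0.050;0 0 0 0 0.050;0 0 0 0 0.050';$R '0 0 0 0 0.059;0 0 0 0 0.059;0 0 0 0 0.059';$R '0 0 0 0 0.060;0 0 0 0 0.060;0 0 0 0 0.060';$R '0 0 0 0 0.059;0 0 0 0 0.059;0 0 0 0 0.059' ) | grep -v -e rot -e clock
```

```text
tcp_pos: [436.9, 410.5, 24.7]
wrist_force: [-0.2, -0.4, 0.3]
gripper_width: 61.0
tcp_pos: [436.8, 410.6, 24.7]
wrist_force: [-0.7, 1.0, 0.8]
gripper_width: 60.0
tcp_pos: [436.9, 410.6, 24.9]
wrist_force: [-1.5, 0.2, 1.4]
gripper_width: 58.9
tcp_pos: [436.9, 410.6, 25.1]
wrist_force: [-1.9, -0.9, 5.1]
gripper_width: 58.3
tcp_pos: [437.0, 410.6, 25.3]
wrist_force: [-1.9, -1.2, 6.1]
gripper_width: 57.4
tcp_pos: [437.1, 410.8, 25.5]
wrist_force: [-0.9, -0.4, 6.3]
gripper_width: 56.8
tcp_pos: [437.0, 410.7, 24.9]
wrist_force: [-1.2, 0.2, 4.4]
gripper_width: 59.4
tcp_pos: [436.7, 410.2, 24.0]
wrist_force: [-0.1, -1.0, -0.3]
gripper_width: 59.9
tcp_pos: [436.7, 410.4, 24.3]
wrist_force: [-0.1, -0.1, -0.3]
gripper_width: 59.4
```

```bash
python3 -c "
from station import bot
import numpy as np
a=[]
for i in range(3): bot.camera('wrist'); a.append(bot.read_state()['gripper_width'])
print(a)"
```

```text
[58.82163890968279, 59.22358660035486, 59.413702597317084]
```

Contact starts near 59.5 mm and the grip is full by about 56.8 mm, so a command near 58.7 will be a light grip for the salt. I carry the cork firmly and at low height to the plate.

```bash
R='python3 -m inch'
( $R '0 0 0 0 0.055;0 0 0 0 0.055;0 0 0.03 0 0.055;0 0 0.03 0 0.055;0.006 -0.033 0 0 0.055;0.006 -0.033 0 0 0.055;0.006 -0.033 0 0 0.055;0.006 -0.033 0 0 0.055'
$R '0.006 -0.033 0 0 0.055;0.006 -0.033 0 0 0.055;0.006 -0.033 0 0 0.055;0.006 -0.033 0 0 0.055;0.006 -0.033 0 0 0.055;0.006 -0.033 0 0 0.055;0.006 -0.033 0 0 0.055;0.006 -0.033 0 0 0.055'
$R '0.004 -0.006 0 0 0.055;0 0 0 0 0.055;0 0 0 0 0.055') | grep -v rot
python3 - <<'E'
from h import *
p,d,m,W=cam('wrist'); save('w7',p); s=bot.read_state(); print(jaw()[0],s['tcp_pos'],s['qpos'],s['gripper_width']); discs(p,d,m,W); c,b=plate(p,d,m,W); print(c)
E
```

```text
clock: 13.52
tcp_pos: [460.7, 277.3, 84.6]
wrist_force: [-0.1, -0.5, -0.2]
gripper_width: 56.6
clock: 14.18
tcp_pos: [508.8, 13.0, 84.8]
wrist_force: [1.3, 0.1, -0.6]
gripper_width: 56.7
clock: 14.43
tcp_pos: [512.8, 8.3, 84.4]
wrist_force: [0.1, 0.9, 0.1]
gripper_width: 57.2
170.0770686023878 [512.75174438   8.88540023  84.48002342] [ 4.10362276e-01 -1.47256046e-01 -4.09852429e-01 -2.88672938e-04
 -1.30845410e+00 -5.83475217e-01] 56.81997407435194
disc px 316.0 306.0 hue 15.0 S 148.0 [512.8   9.6  58.7] z 69.1
disc px 469.0 437.0 hue 8.0 S 125.0 [427.8 158.1  43.7] z 13.5
[509.2  -4.7 125.7]
```

```bash
R='python3 -m inch'
( $R '0.0005 -0.0025 -0.02 0 0.055;0 0 -0.02 0 0.055;0 0 -0.008 0 0.055;0 0 -0.001 0 0.055;0 0 0 0 0.055;0 0 0 0 0.058;0 0 0 0 0.060;0 0 0 0 0.064'
$R '0 0 0 0 0.07;0 0 0 0 0.07;0 -0.01 0.04 0 0.0854;0 -0.01 0.03 0 0.0854;0 -0.02 0.03 0 0.0854;0 -0.02 0.02 0 0.0854;0 0 0 0 0.0854;0 0 0 0 0.0854') | grep -v rot
python3 - <<'E'
from h import *
p,d,m,W=cam('wrist'); save('w8',p); s=bot.read_state(); print(jaw()[0],s['tcp_pos']); discs(p,d,m,W); c,b=plate(p,d,m,W); print(c)
E
```

```text
clock: 15.15
tcp_pos: [513.5, 6.3, 36.0]
wrist_force: [0.4, -0.3, -0.8]
gripper_width: 63.9
clock: 15.82
tcp_pos: [513.9, -54.6, 157.0]
wrist_force: [0.2, 0.2, -0.1]
gripper_width: 85.4
170.02558564061349 [513.2312379  -54.05603305 155.38707228]
disc px 16.0 221.0 hue 12.0 S 234.0 [708.1 -96.3 103.8] z 17.5
disc px 330.0 303.0 hue 15.0 S 150.0 [513.4   7.9  58.6] z 19.6
[513.3   5.6 156.7]
```

View pics/w8.png

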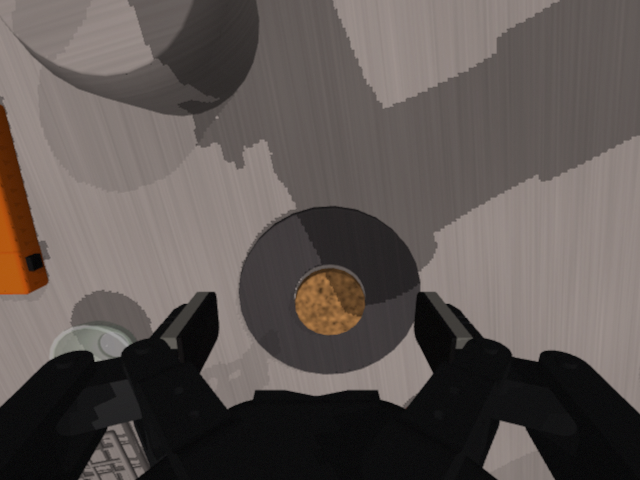

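The cork is released and flat at pixel (330,303), about 1.5 mm from the plate centre. Now the nearest salt disc.

```bash
R='python3 -m inch'
$R '-0.015 0.033 0 0 0.0854;-0.015 0.033 0 0 0.0854;-0.015 0.033 0 0 0.0854;-0.015 0.033 0 0 0.0854;-0.015 0.027 0 0 0.0854;0 0 0 0 0.075;0 0 0 0 0.07;0 0 0 0 0.07' | grep -v rot
cat >> h.py <<'E'
def look(n):
    p,d,m,W=cam('wrist'); save(n,p); s=bot.read_state(); print(jaw()[0].round(1),s['tcp_pos'].round(1),s['wrist_force'].round(1),s['gripper_width'].round(2)); discs(p,d,m,W); return p,d,m,W
E
python3 -c "
from h import *
look('w9')"
```

```text
clock: 16.53
tcp_pos: [437.9, 105.3, 154.7]
wrist_force: [-0.1, -0.2, -0.1]
gripper_width: 70.1Traceback (most recent call last):
  File "<string>", line 3, in <module>
    look('w9')
    ~~~~^^^^^^
  File "h.py", line 52, in look
    p,d,m,W=cam('wrist'); save(n,p); s=bot.read_state(); print(jaw()[0].round(1),s['tcp_pos'].round(1),s['wrist_force'].round(1),s['gripper_width'].round(2)); discs(p,d,m,W); return p,d,m,W
                                                                                                                                 ^^^^^^^^^^^^^^^^^^^^^^^^
AttributeError: 'float' object has no attribute 'round'
```

```bash
sed -i "s/s\['gripper_width'\].round(2)/round(float(s['gripper_width']),2)/" h.py; python3 -c "
from h import *
look('w9')"
```

```text
170.0 [438.4 104.4 154.9] [-0.1 -0.9  0.1] 69.94
disc px 191.0 124.0 hue 15.0 S 150.0 [512.8   8.8  58.7] z 19.6
disc px 331.0 297.0 hue 10.0 S 113.0 [435.1 163.5  58.6] z 13.5
disc px 182.0 307.0 hue 8.0 S 127.0 [559.4 154.1  41.3] z 13.4
```

```bash
R='python3 -m inch'
( $R '-0.0015 0.029 -0.02 0 0.068;-0.0015 0.029 -0.03 0 0.068;0 0 -0.03 0 0.068;0 0 -0.025 0 0.067;0 0 -0.015 0 0.067;0 0 -0.008 0 0.066;0 0 0 0 0.065;0 0 0 0 0.064'
$R '0 0 0 0 0.0625;0 0 0 0 0.0615;0 0 0 0 0.061;0 0 0 0 0.0605;0 0 0 0 0.060;0 0 0 0 0.0596'
$R '0 0 0 0 0.0593;0 0 0 0 0.059;0 0 0 0 0.0588;0 0 0 0 0.0587;0 0 0 0 0.0587'
$R '0 0 0.002 0 0.0587;0 0 0.004 0 0.0587;0 0 0.01 0 0.0587;0 0 0.015 0 0.0587;0 0 0.015 0 0.0587;0 0 0.01 0 0.0587;0 0 0 0 0.0587') | grep -v -e rot
python3 -c "
from h import *
look('w10')"
```

```text
clock: 17.3
tcp_pos: [435.9, 162.5, 28.2]
wrist_force: [0.0, 0.3, 1.0]
gripper_width: 64.2
clock: 17.8
tcp_pos: [435.5, 163.2, 28.2]
wrist_force: [-1.5, 0.2, 3.4]
gripper_width: 59.8
clock: 18.22
tcp_pos: [435.5, 163.2, 28.4]
wrist_force: [-3.4, 0.3, 5.5]
gripper_width: 59.3
clock: 18.8
tcp_pos: [436.6, 163.7, 86.7]
wrist_force: [-0.0, 0.2, -0.3]
gripper_width: 59.0
170.1 [435.9 163.4  85. ] [ 0.2  0.5 -1.4] 58.57
disc px 108.0 25.0 hue 15.0 S 150.0 [514.5  20.1  43.3] z 19.6
disc px 316.0 304.0 hue 8.0 S 123.0 [436.4 163.9  58.9] z 71.8
disc px 133.0 290.0 hue 8.0 S 127.0 [553.6 164.1  59.2] z 13.6
disc px 298.0 386.0 hue 7.0 S 143.0 [472.2 276.5  45.3] z 5.6
```

Lifted with a light grip. Now carry it over the stack and check before lowering.

```bash
R='python3 -m inch'
( $R '0.012 -0.024 0 0 0.0587;0.013 -0.026 0 0 0.0587;0.013 -0.026 0 0 0.0587;0.013 -0.026 0 0 0.0587;0.013 -0.026 0 0 0.0587;0.013 -0.026 0 0 0.0587;0 -0.002 0 0 0.0587;0 0 0 0 0.0587'
$R '0 0 0 0 0.0587') | grep -v -e rot
python3 -c "
from h import *
look('w11')"
```

```text
clock: 19.52
tcp_pos: [511.9, 5.4, 82.1]
wrist_force: [0.1, 0.8, -0.8]
gripper_width: 59.1
clock: 19.6
tcp_pos: [511.8, 6.8, 82.6]
wrist_force: [-0.6, -0.5, -1.2]
gripper_width: 59.2
170.1 [511.8   7.3  82.9] [-0.7 -0.2 -1.3] 59.39
disc px 317.0 304.0 hue 7.0 S 139.0 [511.5   7.1  58.9] z 67.6
```

```bash
R='python3 -m inch'
( $R '0.001 -0.0005 -0.012 0 0.0587;0.001 0 -0.012 0 0.0587;0 0 -0.006 0 0.0587;0 0 -0.002 0 0.0587;0 0 0 0 0.0587'
$R '0 0 -0.001 0 0.0587;0 0 0 0 0.0587'; $R '0 0 -0.001 0 0.0587;0 0 0 0 0.0587' ) | grep -v -e rot -e clock
```

```text
tcp_pos: [513.6, 6.6, 50.4]
wrist_force: [0.6, 0.6, -1.0]
gripper_width: 59.1
tcp_pos: [514.6, 6.6, 51.0]
wrist_force: [0.3, 0.5, -1.3]
gripper_width: 59.3
tcp_pos: [514.5, 6.5, 49.9]
wrist_force: [0.0, -0.8, -0.8]
gripper_width: 58.7
```

```bash
R='python3 -m inch'
( $R '0 0 -0.001 0 0.0587;0 0 0 0 0.0587;0 0 0 0 0.0592;0 0 0 0 0.0597;0 0 0 0 0.0605;0 0 0 0 0.062;0 0 0 0 0.066;0 0 0 0 0.07'
$R '0 0 0.03 0 0.0754;0 0 0.03 0 0.0754;0 -0.02 0.03 0 0.0754;0 -0.03 0.015 0 0.0754;0 -0.012 0 0 0.0754;0 0 0 0 0.0754') | grep -v -e rot
python3 -c "
from h import *
p,d,m,W=look('w12'); print(plate(p,d,m,W)[0])"
```

```text
clock: 21.07
tcp_pos: [514.5, 6.5, 48.9]
wrist_force: [-0.8, -0.4, -0.0]
gripper_width: 69.8
clock: 21.57
tcp_pos: [514.7, -57.3, 154.8]
wrist_force: [0.1, 0.9, -0.9]
gripper_width: 75.8
170.0 [514.2 -56.3 153.5] [ 0.2  0.4 -1.8] 75.31
disc px 16.0 223.0 hue 12.0 S 233.0 [717.6 -96.2  90.4] z 17.3
disc px 331.0 314.0 hue 9.0 S 119.0 [514.    6.6  58.9] z 33.5
[515.5   4.7 154.1]
```

Disc 1 is placed at (514.0, 6.6) with its top at z 33.5, as expected. Next is disc B.

```bash
R='python3 -m inch'
$R '0.008 0.033 0 0 0.07;0.008 0.033 0 0 0.07;0.008 0.033 0 0 0.07;0.008 0.033 0 0 0.07;0.008 0.03 0 0 0.07;0 0 0 0 0.07;0 0 0 0 0.07' | grep -v rot
python3 -c "
from h import *
look('w13')"
```

```text
clock: 22.2
tcp_pos: [553.7, 108.4, 151.8]
wrist_force: [0.6, -0.1, -0.7]
gripper_width: 70.2
170.2 [553.7 107.3 152.3] [ 0.1 -0.   0.6] 70.01
disc px 349.0 83.0 hue 7.0 S 136.0 [514.2   7.6  58.6] z 33.6
disc px 326.0 296.0 hue 9.0 S 113.0 [554.5 164.1  58.5] z 13.6
```

```bash
R='python3 -m inch'
( $R '0.0005 0.0285 -0.02 0 0.068;0.0005 0.0285 -0.03 0 0.068;0 0 -0.03 0 0.068;0 0 -0.025 0 0.067;0 0 -0.013 0 0.067;0 0 -0.006 0 0.066;0 0 0 0 0.065;0 0 0 0 0.064'
$R '0 0 0 0 0.0625;0 0 0 0 0.0615;0 0 0 0 0.061;0 0 0 0 0.0605;0 0 0 0 0.060;0 0 0 0 0.0596'
$R '0 0 0 0 0.0593;0 0 0 0 0.059;0 0 0 0 0.0588;0 0 0 0 0.0587;0 0 0 0 0.0587'
$R '0 0 0.002 0 0.0587;0 0 0.004 0 0.0587;0 0 0.01 0 0.0587;0 0 0.015 0 0.0587;0 0 0.015 0 0.0587;0 0 0.015 0 0.0587;0 0 0 0 0.0587'
$R '-0.007 -0.026 0 0 0.0587;-0.007 -0.026 0 0 0.0587;-0.007 -0.026 0 0 0.0587;-0.007 -0.026 0 0 0.0587;-0.007 -0.026 0 0 0.0587;-0.006 -0.026 0 0 0.0587;0 -0.002 0 0 0.0587;0 0 0 0 0.0587') | grep -v -e rot
python3 -c "
from h import *
look('w14')"
```

```text
clock: 22.92
tcp_pos: [556.2, 163.2, 31.2]
wrist_force: [0.1, 0.4, 0.6]
gripper_width: 64.1
clock: 23.42
tcp_pos: [555.5, 163.6, 30.2]
wrist_force: [-1.8, 0.2, 2.6]
gripper_width: 59.4
clock: 23.83
tcp_pos: [555.6, 163.6, 30.4]
wrist_force: [-3.8, 0.9, 5.5]
gripper_width: 58.8
clock: 24.42
tcp_pos: [557.2, 164.0, 95.1]
wrist_force: [0.2, 1.1, -0.3]
gripper_width: 58.8
clock: 25.08
tcp_pos: [514.1, 4.3, 90.6]
wrist_force: [-0.2, -0.6, -1.5]
gripper_width: 58.9
170.0 [514.3   5.1  90.6] [ 0.4  0.1 -1.7] 58.52
disc px 317.0 302.0 hue 7.0 S 139.0 [513.8   4.7  59. ] z 73.6
```

```bash
R='python3 -m inch'
( $R '0 0.0015 -0.01 0 0.0587;0 0 -0.009 0 0.0587;0 0 -0.004 0 0.0587;0 0 -0.001 0 0.0587;0 0 0 0 0.0587'
$R '0 0 -0.001 0 0.0587;0 0 0 0 0.0587;0 0 0 0 0.0587' 
$R '0 0 0 0 0.0592;0 0 0 0 0.0597;0 0 0 0 0.0605;0 0 0 0 0.062;0 0 0 0 0.066;0 0 0 0 0.07'
$R '0 0 0.03 0 0.0754;0 0 0.03 0 0.0754;0 -0.02 0.02 0 0.0754;0 -0.03 0.01 0 0.0754;0 -0.012 0 0 0.0754;0 0 0 0 0.0754') | grep -v -e rot
python3 -c "
from h import *
p,d,m,W=look('w15'); print(plate(p,d,m,W)[0])"
```

```text
clock: 25.55
tcp_pos: [514.0, 7.3, 65.8]
wrist_force: [0.6, -0.7, -0.5]
gripper_width: 58.7
clock: 25.8
tcp_pos: [514.5, 7.1, 65.9]
wrist_force: [-0.1, 0.3, -0.7]
gripper_width: 58.9
clock: 26.3
tcp_pos: [514.5, 7.0, 65.9]
wrist_force: [-0.0, -0.6, 0.0]
gripper_width: 70.2
clock: 26.8
tcp_pos: [514.5, -56.8, 156.3]
wrist_force: [-0.4, 0.7, -1.5]
gripper_width: 75.3
170.0 [514.2 -55.8 155.3] [-0.6 -0.3 -0.9] 75.4
disc px 16.0 223.0 hue 12.0 S 233.0 [ 729.  -114.6   59.1] z 17.6
disc px 331.0 322.0 hue 8.0 S 131.0 [514.2   7.2  58.9] z 47.4
[515.4   4.8 154.3]
```

Disc 2 is at (514.2, 7.2) with its top at z 47.4. Next is disc C.

```bash
R='python3 -m inch'
( $R '-0.008 0.033 0 0 0.07;-0.008 0.033 0 0 0.07;-0.008 0.033 0 0 0.07;-0.008 0.033 0 0 0.07;-0.008 0.033 0 0 0.07;-0.008 0.033 0 0 0.07;-0.008 0.033 0 0 0.07;-0.008 0.033 0 0 0.07'
$R '-0.009 0.029 0 0 0.07;0 0 0 0 0.07;0 0 0 0 0.07') | grep -v rot
python3 -c "
from h import *
look('w16')"
```

```text
clock: 27.52
tcp_pos: [448.9, 211.0, 154.7]
wrist_force: [0.1, -0.4, -0.7]
gripper_width: 69.8
clock: 27.77
tcp_pos: [440.1, 239.6, 154.4]
wrist_force: [-0.7, -0.7, 0.0]
gripper_width: 70.5
170.2 [440.6 238.6 154.7] [ 0.9  0.7 -0.1] 69.93
disc px 285.0 288.0 hue 9.0 S 118.0 [473.8 283.8  58.6] z 13.6
```

This disc has been knocked: it is now at (473.8, 283.8) instead of (440, 295). I grasp it where it is.

```bash
R='python3 -m inch'
( $R '0.0167 0.0225 -0.02 0 0.07;0.0167 0.0225 -0.03 0 0.069;0 0 -0.03 0 0.068;0 0 -0.025 0 0.067;0 0 -0.014 0 0.067;0 0 -0.007 0 0.066;0 0 0 0 0.065;0 0 0 0 0.064'
$R '0 0 0 0 0.0625;0 0 0 0 0.0615;0 0 0 0 0.061;0 0 0 0 0.0605;0 0 0 0 0.060;0 0 0 0 0.0596'
$R '0 0 0 0 0.0593;0 0 0 0 0.059;0 0 0 0 0.0588;0 0 0 0 0.0587;0 0 0 0 0.0587'
$R '0 0 0.002 0 0.0587;0 0 0.004 0 0.0587;0 0 0.012 0 0.0587;0 0 0.016 0 0.0587;0 0 0.018 0 0.0587;0 0 0.018 0 0.0587;0 0 0 0 0.0587'
$R '0.004 -0.026 0 0 0.0587;0.004 -0.028 0 0 0.0587;0.004 -0.028 0 0 0.0587;0.004 -0.028 0 0 0.0587;0.004 -0.028 0 0 0.0587;0.004 -0.028 0 0 0.0587;0.004 -0.028 0 0 0.0587;0.004 -0.028 0 0 0.0587'
$R '0.004 -0.028 0 0 0.0587;0.004 -0.027 0 0 0.0587;0 0 0 0 0.0587;0 0 0 0 0.0587') | grep -v -e rot
python3 -c "
from h import *
look('w17')"
```

```text
clock: 28.48
tcp_pos: [475.3, 282.6, 30.4]
wrist_force: [0.4, 0.1, 0.9]
gripper_width: 64.0
clock: 28.98
tcp_pos: [474.8, 283.3, 30.2]
wrist_force: [-3.2, -0.1, 3.5]
gripper_width: 59.6
clock: 29.4
tcp_pos: [474.9, 283.3, 30.5]
wrist_force: [-4.5, -0.5, 6.1]
gripper_width: 58.7
clock: 29.98
tcp_pos: [476.7, 284.1, 105.0]
wrist_force: [0.2, 0.8, 0.6]
gripper_width: 58.8
clock: 30.65
tcp_pos: [506.7, 59.5, 99.9]
wrist_force: [1.1, 0.1, -1.5]
gripper_width: 59.3
clock: 30.98
tcp_pos: [514.7, 4.6, 99.6]
wrist_force: [-0.1, -0.0, -1.0]
gripper_width: 58.8
170.0 [514.7   5.5  99.6] [-0.2  0.8 -1. ] 59.21
disc px 317.0 302.0 hue 7.0 S 139.0 [514.5   5.1  58.9] z 82.5
```

```bash
R='python3 -m inch'
( $R '-0.0005 0.0015 -0.008 0 0.0587;0 0 -0.007 0 0.0587;0 0 -0.003 0 0.0587;0 0 -0.001 0 0.0587;0 0 0 0 0.0587'
$R '0 0 -0.001 0 0.0587;0 0 0 0 0.0587;0 0 0 0 0.0587' 
$R '0 0 0 0 0.0592;0 0 0 0 0.0597;0 0 0 0 0.0605;0 0 0 0 0.062;0 0 0 0 0.066;0 0 0 0 0.07'
$R '0 0 0.03 0 0.0754;0 0 0.03 0 0.0754;0 -0.02 0.01 0 0.0754;0 -0.03 0.01 0 0.0754;0 -0.012 0 0 0.0754;0 0 0 0 0.0754') | grep -v -e rot
python3 -c "
from h import *
p,d,m,W=look('w18'); print(plate(p,d,m,W)[0])"
```

```text
clock: 31.45
tcp_pos: [513.9, 7.8, 80.0]
wrist_force: [0.1, -0.7, -1.3]
gripper_width: 58.7
clock: 31.7
tcp_pos: [514.4, 7.5, 79.9]
wrist_force: [-0.7, 0.3, -1.9]
gripper_width: 58.7
clock: 32.2
tcp_pos: [514.4, 7.4, 79.9]
wrist_force: [0.2, 0.5, 0.3]
gripper_width: 69.7
clock: 32.7
tcp_pos: [514.4, -56.3, 160.3]
wrist_force: [-1.1, 0.8, -1.1]
gripper_width: 75.4
170.0 [514.1 -55.4 159.4] [ 0.5 -0.6 -0.1] 75.25
disc px 17.0 217.0 hue 12.0 S 233.0 [ 707.9 -100.1  107.2] z 18.9
disc px 332.0 329.0 hue 7.0 S 140.0 [514.1   7.9  59.1] z 61.3
[515.1   4.9 154.6]
```

Disc 3 is at (514.1, 7.9) with its top at z 61.3. The last one is disc A.

```bash
R='python3 -m inch'
( $R '0.004 0.033 0 0 0.07;0.004 0.033 0 0 0.07;0.004 0.033 0 0 0.07;0.004 0.033 0 0 0.07;0.004 0.033 0 0 0.07;0.004 0.033 0 0 0.07;0.004 0.033 0 0 0.07;0.004 0.033 0 0 0.07'
$R '0.004 0.033 0 0 0.07;0.004 0.033 0 0 0.07;0.004 0.033 0 0 0.07;0.004 0.033 0 0 0.07;0 0 0 0 0.07;0 0 0 0 0.07') | grep -v rot
python3 -c "
from h import *
print(bot.read_state()['qpos'])
look('w19')"
```

```text
clock: 33.42
tcp_pos: [545.5, 211.9, 158.7]
wrist_force: [0.4, -0.2, 0.2]
gripper_width: 70.1
clock: 33.92
tcp_pos: [561.1, 343.6, 157.4]
wrist_force: [0.1, -0.7, -0.1]
gripper_width: 70.0
[ 8.52460467e-01  2.05412325e-01  8.52681245e-02 -6.15989835e-04
 -1.45390249e+00 -1.02277020e+00]
170.2 [561.4 342.5 158.1] [-0.2 -0.2 -0.3] 69.82
disc px 318.0 298.0 hue 9.0 S 115.0 [569.4 402.1  58.6] z 13.5
```

```bash
R='python3 -m inch'
( $R '0.004 0.03 -0.02 0 0.07;0.004 0.0295 -0.03 0 0.069;0 0 -0.03 0 0.068;0 0 -0.025 0 0.067;0 0 -0.015 0 0.067;0 0 -0.0085 0 0.066;0 0 0 0 0.066;0 0 0 0 0.066') | grep -v -e rot
python3 -c "
from h import *
look('w20');print(bot.read_state()['tool_rot'],jaw()[1][:,1])"
```

```text
clock: 34.63
tcp_pos: [570.6, 400.2, 32.5]
wrist_force: [0.8, -0.2, 0.5]
gripper_width: 66.3
170.1 [571.  400.7  33.6] [0.1 0.8 0.5] 65.99
disc px 319.0 303.0 hue 9.0 S 122.0 [569.5 402.1  58.8] z 13.5
[-0.541327    0.54145219  0.45570304 -0.4540147 ] [ 0.00194198  0.00140035 -0.99999713]
```

```bash
R='python3 -m inch'
( $R '-0.001 0.0015 -0.004 0 0.066;0 0 0 0 0.065;0 0 0 0 0.064'
$R '0 0 0 0 0.0625;0 0 0 0 0.0615;0 0 0 0 0.061;0 0 0 0 0.0605;0 0 0 0 0.060;0 0 0 0 0.0596'
$R '0 0 0 0 0.0593;0 0 0 0 0.059;0 0 0 0 0.0588;0 0 0 0 0.0587;0 0 0 0 0.0587'
$R '0 0 0.002 0 0.0587;0 0 0.004 0 0.0587;0 0 0.014 0 0.0587;0 0 0.02 0 0.0587;0 0 0.02 0 0.0587;0 0 0.02 0 0.0587;0 0 0 0 0.0587'
$R '-0.004 -0.026 0 0 0.0587;-0.004 -0.028 0 0 0.0587;-0.004 -0.028 0 0 0.0587;-0.004 -0.028 0 0 0.0587;-0.004 -0.028 0 0 0.0587;-0.004 -0.028 0 0 0.0587;-0.004 -0.028 0 0 0.0587;-0.004 -0.028 0 0 0.0587'
$R '-0.004 -0.028 0 0 0.0587;-0.004 -0.028 0 0 0.0587;-0.004 -0.028 0 0 0.0587;-0.004 -0.028 0 0 0.0587;-0.004 -0.028 0 0 0.0587;-0.004 -0.028 0 0 0.0587;0 0 0 0 0.0587;0 0 0 0 0.0587') | grep -v -e rot
python3 -c "
from h import *
look('w21')"
```

```text
clock: 34.93
tcp_pos: [569.3, 402.3, 28.4]
wrist_force: [-0.5, 0.5, -0.3]
gripper_width: 63.9
clock: 35.43
tcp_pos: [569.6, 402.1, 28.1]
wrist_force: [2.6, -0.3, 1.7]
gripper_width: 60.0
clock: 35.85
tcp_pos: [569.6, 402.1, 28.3]
wrist_force: [1.2, -1.3, 4.4]
gripper_width: 59.1
clock: 36.43
tcp_pos: [570.8, 403.4, 114.2]
wrist_force: [1.1, -0.2, 1.0]
gripper_width: 59.0
clock: 37.1
tcp_pos: [536.5, 178.9, 107.9]
wrist_force: [-0.2, -0.5, 0.2]
gripper_width: 58.9
clock: 37.77
tcp_pos: [512.9, 11.0, 108.1]
wrist_force: [0.7, 0.1, -0.0]
gripper_width: 58.8
170.0 [513.1  11.9 108. ] [-0.1 -0.4 -1.3] 58.85
disc px 316.0 304.0 hue 7.0 S 139.0 [512.7  11.2  58.9] z 93.1
```

```bash
R='python3 -m inch'
( $R '0.001 -0.0045 -0.006 0 0.0587;0 0 -0.005 0 0.0587;0 0 -0.003 0 0.0587;0 0 -0.0015 0 0.0587;0 0 0 0 0.0587'
$R '0 0 -0.001 0 0.0587;0 0 0 0 0.0587;0 0 0 0 0.0587' 
$R '0 0 0 0 0.0592;0 0 0 0 0.0597;0 0 0 0 0.0605;0 0 0 0 0.062;0 0 0 0 0.066;0 0 0 0 0.07'
$R '0 0 0.03 0 0.0754;0 0 0.03 0 0.0754;0 -0.02 0.01 0 0.0754;0 -0.03 0.01 0 0.0754;0 -0.012 0 0 0.0754;0 0 0 0 0.0754') | grep -v -e rot
python3 - <<'E'
from h import *
p,d,m,W=look('w22'); print(plate(p,d,m,W)[0])
for n in('top','scene'):
    p,d,m,W=cam(n); save(n+'22',p); print(n); discs(p,d,m,W); X=cloud(d,m,W)
    for b in blobs((X[...,2]>125)&(X[...,2]<142)&(X[...,0]>450)&(X[...,0]<750)&(X[...,1]>-400)&(X[...,1]<-150),30): print('knob',X[b].mean(0).round(1),np.nanmin(X[b],0).round(),np.nanmax(X[b],0).round())
cv2.imwrite('pics/c22.png',cv2.resize(cv2.cvtColor(p,4)[120:360,150:470],None,fx=2,fy=2))
E
```

```text
clock: 38.23
tcp_pos: [513.9, 7.9, 91.2]
wrist_force: [-0.5, -0.3, -0.8]
gripper_width: 59.0
clock: 38.48
tcp_pos: [514.3, 7.7, 91.3]
wrist_force: [0.5, -0.3, -0.4]
gripper_width: 58.8
clock: 38.98
tcp_pos: [514.3, 7.6, 91.3]
wrist_force: [-0.3, -0.5, -0.4]
gripper_width: 70.2
clock: 39.48
tcp_pos: [514.3, -56.3, 171.7]
wrist_force: [-0.2, 0.7, -0.8]
gripper_width: 75.8
170.0 [514.1 -55.3 170.9] [-0. -0.  0.] 75.43
disc px 15.0 220.0 hue 12.0 S 232.0 [ 759.3 -116.7   97. ] z 22.3
disc px 332.0 331.0 hue 7.0 S 141.0 [513.8   7.6  59. ] z 75.2
[514.    6.3 128.7]
topTraceback (most recent call last):
  File "<stdin>", line 4, in <module>
  File "h.py", line 50, in discs
    print('disc px',u.mean().round(),v.mean().round(),'hue',np.median(H[b]),'S',np.median(S[b]),circ(m,W,max(blobs(top,50),key=np.sum),z),'z',z.round(1))
                                                                                                         ~~~^^^^^^^^^^^^^^^^^^^^^^^^^^
ValueError: max() iterable argument is empty
```

```bash
R='python3 -m inch'
( $R '0 0 0.04 0 0.0754;0 0 0.04 0 0.0754;0.01 -0.03 0 0 0.06;0.01 -0.03 0 0 0.06;0.01 -0.03 0 0 0.06;0.01 -0.03 0 0 0.06;0.01 -0.03 0 0 0.06;0.01 -0.03 0 0 0.06' 
$R '0.01 -0.03 0 0 0.05;0.005 -0.02 0 0 0.05;0 0 0 0 0.05;0 0 0 0 0.05') | grep -v -e rot
python3 - <<'E'
from h import *
for n in('wrist','top','scene'):
    p,d,m,W=cam(n); save(n+'23',p); X=cloud(d,m,W); print(n)
    for b in blobs((X[...,2]>130)&(X[...,2]<143)&(X[...,0]>450)&(X[...,0]<750)&(X[...,1]>-400)&(X[...,1]<-150),30): print('knob',circ(m,W,b,138),X[b].mean(0).round(1),b.sum())
    if n=='scene': cv2.imwrite('pics/c23.png',cv2.resize(cv2.cvtColor(p,4)[120:360,150:470],None,fx=2,fy=2))
print(jaw()[0],bot.read_state()['tcp_pos'],bot.read_state()['qpos'])
E
```

```text
clock: 40.25
tcp_pos: [574.8, -234.8, 250.1]
wrist_force: [0.2, 0.2, 0.5]
gripper_width: 60.1
clock: 40.58
tcp_pos: [589.4, -284.4, 249.2]
wrist_force: [-0.4, -0.5, 0.1]
gripper_width: 49.8
wrist
knob [ 590.6 -226.4   28.2] [ 590.6 -226.2  137.2] 991
top
scene
knob [ 594.  -230.6   25.7] [ 592.8 -229.1  135.1] 90
170.1665991064835 [ 589.40582569 -283.17150395  250.9694762 ] [-1.42729119e-01  1.83541130e-01  2.30195059e-01 -1.49219117e-04
 -1.61774830e+00 -2.89031063e-02]
```

View pics/wrist23.png

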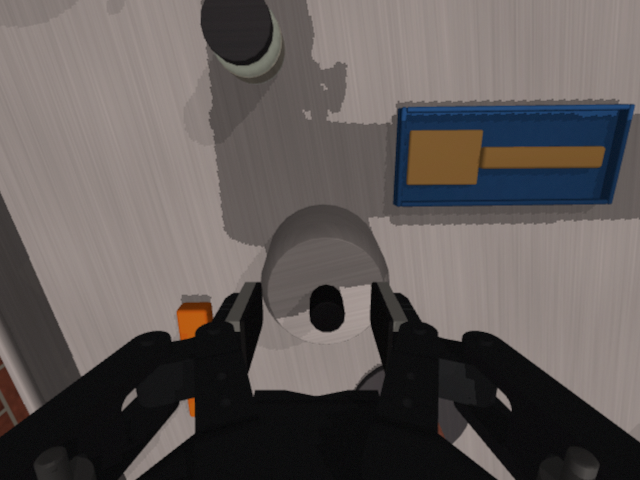

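View pics/c23.png

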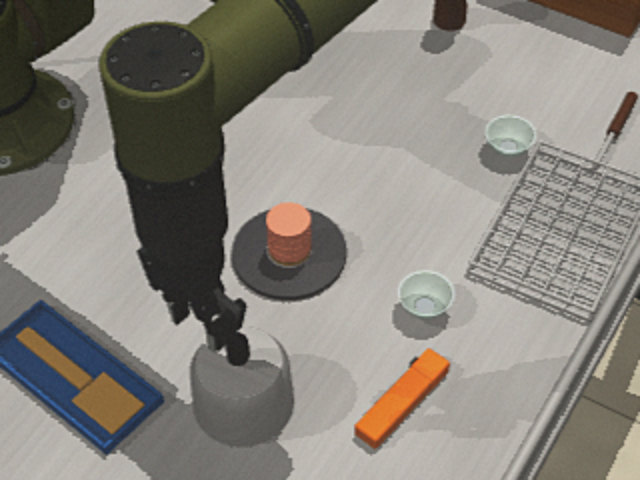

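The scene view confirms one straight stack of four discs on the plate, with no disc left over. The wrist view shows the knob at (327,308), which is (590.6, -226.4), with its top at z 137. I grasp the dome by the knob.

```bash
R='python3 -m inch'
( $R '0.001 0.029 0 0 0.05;0 0.028 -0.03 0 0.05;0 0 -0.035 0 0.05;0 0 -0.03 0 0.05;0 0 -0.015 0 0.05;0 0 -0.005 0 0.05;0 0 0 0 0.05;0 0 0 0 0.045' 
$R '0 0 0 0 0.04;0 0 0 0 0.035;0 0 0 0 0.03;0 0 0 0 0.026;0 0 0 0 0.02;0 0 0 0 0.015;0 0 0 0 0.01;0 0 0 0 0.01'
$R '0 0 0.004 0 0;0 0 0.008 0 0;0 0 0.015 0 0;0 0 0.02 0 0;0 0 0.02 0 0;0 0 0.02 0 0;0 0 0.02 0 0;0 0 0 0 0') | grep -v -e rot
python3 - <<'E'
from h import *
p,d,m,W=cam('scene'); save('s24',p); X=cloud(d,m,W)
cv2.imwrite('pics/c24.png',cv2.resize(cv2.cvtColor(p,4)[120:360,150:470],None,fx=2,fy=2))
print(bot.read_state()['wrist_force'],bot.read_state()['torque'])
E
```

```text
clock: 41.4
tcp_pos: [590.8, -227.2, 137.9]
wrist_force: [0.8, 0.2, 0.5]
gripper_width: 45.0
clock: 42.07
tcp_pos: [590.7, -227.6, 137.6]
wrist_force: [-0.2, 0.7, 6.4]
gripper_width: 26.5
clock: 42.73
tcp_pos: [591.1, -228.2, 248.1]
wrist_force: [0.1, 0.5, -0.8]
gripper_width: 26.1
[ 0.2106185 -0.7738802 -3.7214319] [0.08613023 0.0162839  0.01668113]
```

View pics/c24.png

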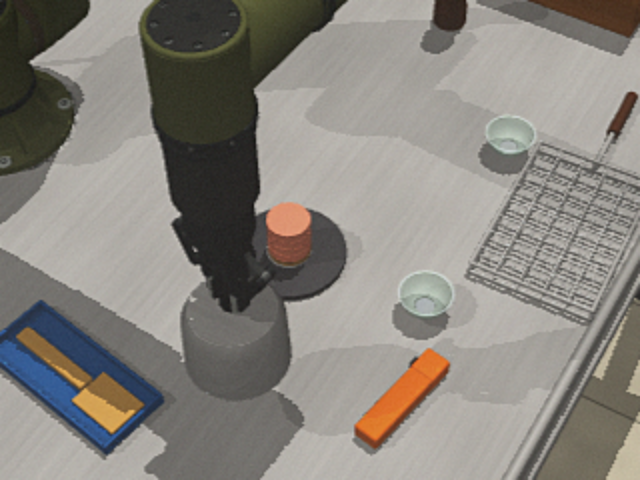

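The dome hangs upright, with its mouth about 110 mm up. Now over the stack.

```bash
R='python3 -m inch'
( $R '-0.005 0.015 0 0 0;-0.008 0.024 0 0 0;-0.008 0.024 0 0 0;-0.008 0.024 0 0 0;-0.008 0.024 0 0 0;-0.008 0.024 0 0 0;-0.008 0.024 0 0 0;-0.008 0.024 0 0 0' 
$R '-0.008 0.024 0 0 0;-0.006 0.02 0 0 0;-0.002 0.007 0 0 0;0 0 0 0 0;0 0 0 0 0') | grep -v -e rot
python3 - <<'E'
from h import *
p,d,m,W=cam('wrist'); save('w25',p); X=cloud(d,m,W); s=bot.read_state(); T=s['tcp_pos']; print(T,s['gripper_width'],s['wrist_force'])
b=(np.hypot(X[...,0]-T[0],X[...,1]-T[1])<80)&(X[...,2]>180)&(X[...,2]<215)
if b.any(): print('dometop z pct',np.percentile(X[b][:,2],[5,25,50,75,95]))
c,bb=plate(p,d,m,W); print(c,bb.sum())
E
```

```text
clock: 43.45
tcp_pos: [528.0, -43.3, 241.1]
wrist_force: [1.4, -0.1, -1.9]
gripper_width: 26.1
clock: 43.87
tcp_pos: [512.9, 6.6, 242.1]
wrist_force: [1.3, 0.5, -2.9]
gripper_width: 26.2
[513.08920723   6.14235329 242.26638135] 26.30128757921379 [-0.0901773  -0.21339667 -3.04708707]
dometop z pct [185.36264494 198.2873561  199.11742123 199.62699068 200.29071785]
[512.2   1.9 137.8] 2877
```

View pics/w25.png

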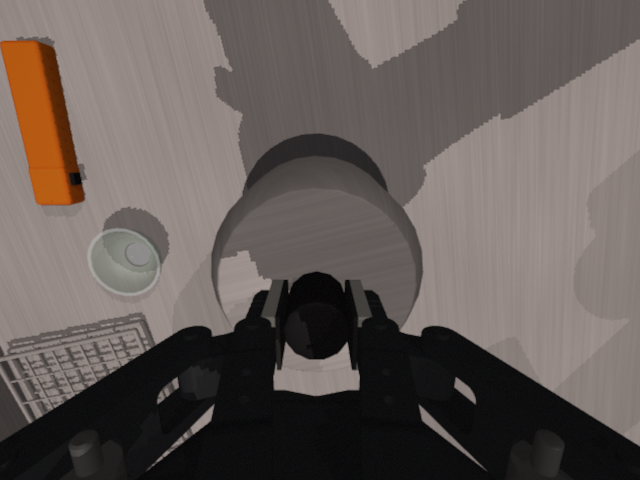

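The dome is upright over the stack with its top at z 199, so the mouth is about 94 mm above the plate. I lower it and feel for contact.

```bash
R='python3 -m inch'
( $R '0.001 0 -0.015 0 0;0 0 -0.018 0 0;0 0 -0.018 0 0;0 0 -0.018 0 0;0 0 -0.015 0 0;0 0 -0.006 0 0;0 0 0 0 0;0 0 0 0 0' 
$R '0 0 -0.001 0 0;0 0 0 0 0'; $R '0 0 -0.001 0 0;0 0 0 0 0'; $R '0 0 -0.001 0 0;0 0 0 0 0' ) | grep -v -e rot
```

```text
clock: 44.58
tcp_pos: [514.5, 5.9, 153.5]
wrist_force: [-0.6, 0.7, -2.6]
gripper_width: 26.3
clock: 44.75
tcp_pos: [514.7, 6.5, 153.2]
wrist_force: [0.1, -0.5, -2.6]
gripper_width: 25.8
clock: 44.92
tcp_pos: [514.4, 6.6, 151.5]
wrist_force: [0.5, 0.9, -2.7]
gripper_width: 26.4
clock: 45.08
tcp_pos: [514.2, 6.6, 150.1]
wrist_force: [-0.3, 0.4, -2.3]
gripper_width: 26.6
```

```bash
R='python3 -m inch'
( $R '0 0 -0.001 0 0;0 0 0 0 0'; $R '0 0 -0.001 0 0;0 0 0 0 0'; $R '0 0 -0.001 0 0;0 0 0 0 0' ) | grep -v -e rot
```

```text
clock: 45.25
tcp_pos: [514.1, 6.6, 148.9]
wrist_force: [0.1, 0.3, -2.7]
gripper_width: 26.0
clock: 45.42
tcp_pos: [514.1, 6.5, 147.9]
wrist_force: [-1.0, 0.2, -1.9]
gripper_width: 26.1
clock: 45.58
tcp_pos: [514.2, 6.5, 147.7]
wrist_force: [-3.2, 0.0, 1.2]
gripper_width: 26.3
```

Contact came at the expected height, so I release, retreat and check.

```bash
R='python3 -m inch'
( $R '0 0 0 0 0.02;0 0 0 0 0.026;0 0 0 0 0.029;0 0 0 0 0.034;0 0 0 0 0.045;0 0 0 0 0.05;0 0 0 0 0.05;0 0 0.02 0 0.05' 
$R '0 0 0.03 0 0.05;0 0 0.03 0 0.05;0 -0.02 0.03 0 0.05;0 -0.03 0 0 0.05;0 -0.02 0 0 0.05;0 0 0 0 0.05;0 0 0 0 0.05') | grep -v -e rot
python3 - <<'E'
from h import *
p,d,m,W=cam('wrist'); save('w26',p); X=cloud(d,m,W); print(bot.read_state()['tcp_pos'])
for b in blobs((X[...,2]>140)&(X[...,2]<153)&(np.hypot(X[...,0]-514,X[...,1]-7)<40),30): print('knob',circ(m,W,b,148),X[b].mean(0).round(1),b.sum())
b=(np.hypot(X[...,0]-514,X[...,1]-7)<45)&(np.abs(X[...,2]-104)<6); A=np.c_[X[b][:,:2],np.ones(b.sum())]; k=np.linalg.lstsq(A,X[b][:,2],rcond=None)[0]; print('top tilt',k[:2],np.median(X[b][:,2]),b.sum())
h=hsv(p); H,S,V=h[...,0],h[...,1],h[...,2]
for b in blobs((H>=12)&(H<26)&(S>120)&(V>60),200): print('bamboo',fit(m,W,b,13),b.sum())
p,d,m,W=cam('scene'); save('s26',p); cv2.imwrite('pics/c26.png',cv2.resize(cv2.cvtColor(p,4)[120:360,150:470],None,fx=2,fy=2))
c,bb=plate(p,d,m,W); X=cloud(d,m,W)
for b in blobs((X[...,2]>140)&(X[...,2]<153)&(np.hypot(X[...,0]-514,X[...,1]-7)<40),20): print('scene knob',circ(m,W,b,148),'plate',c)
E
```

```text
clock: 46.25
tcp_pos: [512.4, 6.5, 163.1]
wrist_force: [-0.8, -0.0, -0.8]
gripper_width: 50.0
clock: 46.83
tcp_pos: [514.2, -64.2, 257.1]
wrist_force: [0.1, 0.5, -0.5]
gripper_width: 49.8
[514.18661159 -63.57536258 256.87331234]
knob [514.    7.3  28.4] [514.    7.7 147. ] 979
top tilt [ 0.00032888 -0.00151775] 104.99139516075002 5422
bamboo [ 763.3 -121.8  152.2   47.8   79.9] 5340
scene knob [517.    1.6  27.1] plate [515.8   0.  142.8]
```

View pics/w26.png

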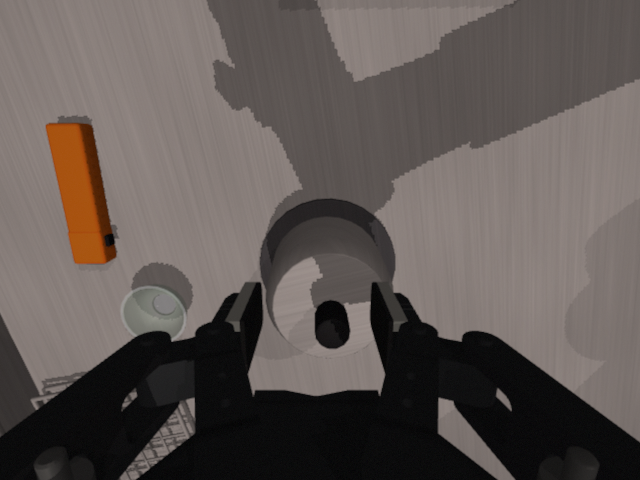

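View pics/c26.png

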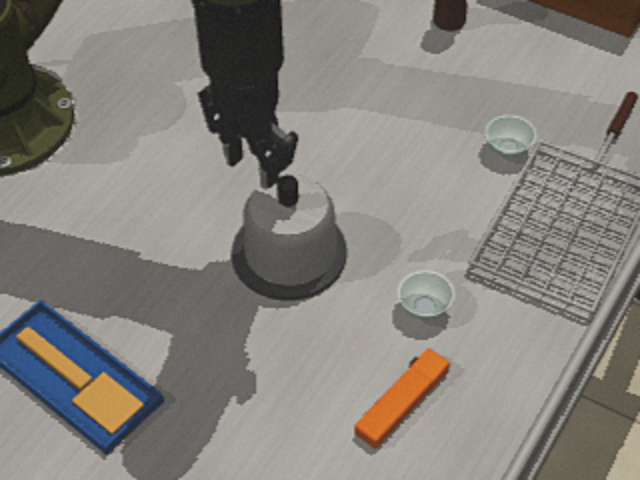

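The dome sits flat and centred on the plate: knob at (331,323) in the wrist view, top height 105 mm, no tilt. The spatula is still in the tray and the bystanders have not moved. Handing in.

```bash
python3 -c "
from station import bot
print(bot.finish_job())"
```

```text
the job is handed in; nothing more can be done
None
```

The job is handed in at about 47 s on the robot clock. No verdict is reported, so these are my own measurements.

**What I did:** I laid the spatula in the tray and put the cork in the middle of the plate. I then stacked all four salt discs present on it and covered them with the dome. One disc had been knocked about 35 mm aside; I found it in the wrist view and picked it up from there.

**Last checks:**

| Thing | Measured | Reference |
|---|---|---|
| Spatula | 3 mm from the tray's centre, right after placing | limit 25 mm lengthwise |
| Cork | (513.4, 7.9) | plate centre about (513.4, 6.5) |
| Discs | all within about 1.5 mm of plate centre | limit 10 mm |
| Stack top | z 75.2 | 76 expected |
| Dome axis | (514.0, 7.3) | limit 12 mm from centre |
| Dome top | z 105.0, tilt under 0.002 rad | 105 expected |

In the last scene picture the spatula still lies in the tray, and the bowls and case in view look unmoved. I did not measure the bystanders again.

**Uncertain or disagreeing:**
- **Grip force on the discs:** this was never measured. I set it lightly from how the fingers closed on the cork (58.7 mm command on a 60 mm disc), roughly 15–20 N per finger. No disc slipped.
- **Camera disagreement:** the scene camera reads positions about 6 mm different in y from the wrist camera, which is more than the stated 2 mm. Both agree that the dome is centred on the plate.

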